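# Lever open a data logger's cell door and hold a circuit tester on its back-up cell

## Task

Check the back-up cell of the data logger: work the blade of the small screwdriver into the notch under the front edge of its cell door, lever the door up past upright without touching the cell with the blade, and lay the screwdriver down on the bench clear of the logger. Then take the circuit tester and hold its needle tip on the middle of the coin cell, slanted at about 45 degrees with the display upward, pressing lightly so that the cell sinks a little on its spring but is not pushed to the bottom. Finish while still holding it there; keep the gripper and the tester off the door all the while, and leave everything else where it lies.

Things in the scene. Friction and masses are not known exactly. Their poses are not given: they have to be found in the camera images.
- logger: dark grey hand-held data logger, 100 (x) x 70 (y) x 32 mm, fixed. Origin: centre of its underside, z up. Rear half (+x): display and keys. Front half (-x): the cell's compartment, closed by a door in the top; walls 3 mm thick, inside x -47..4, y -32..32 mm, open from 9 to 29 mm above the bench.
- pry_notch (a point): middle of the pry notch in the outer face of the logger's front wall (x = -50 mm), 24 mm above the bench, logger axes. The notch goes through the wall right under the middle of the door's front edge: 18 mm wide, from 19 mm above the bench up to the door at 29 mm. The cell's near rim is 12 mm behind the wall.
- door (a joint): angle of the cell door in rad: 0 shut, 1.57 upright, stop at 1.92. Plate 52 x 70 x 3 mm, flush with the case all round, swings up and back about a hinge along the logger's y across the middle of the case. The hinge is stiff (0.05 N m, about 1 N at the front edge) and stays at any angle.
- door_lip (a point): middle of the lower front edge of the door, right above the pry notch, 53.5 mm from the hinge axis and 29 mm above the bench when shut; moves with the door. Axes of the door (those of the logger when shut).
- door_hinge (a point): middle of the door's hinge axis, 30.5 mm above the bench, 3.5 mm behind the logger's centre; logger axes.
- coin_cell (a joint): how far the coin cell is pressed down on its spring, in m: 0 free, 0.005 at the bottom. The spring gives 0.8 N per mm (4 N at the bottom).
- cell_top (a point): centre of the upper face of the coin cell: plain steel disc, 24 mm across, 5 mm thick, flat in a black cradle in the compartment (cradle 3 mm lower than the disc). 20 mm above the bench when free, 26.5 mm in front of the hinge axis; moves with the cell.
- driver: small flat-bladed screwdriver, 151 mm, 25 g, ribbed handle, bare steel shaft, lying on the bench. Origin: on the bench under its middle; its axis is along its y, 5.65 mm above the origin. Handle 11 mm round, y = -6 to +68 mm, cap to +75; shaft 3 mm round, from y = -6 to the blade tip at y = -76 mm.
- driver_tip (a point): the screwdriver's blade tip; driver axes (the handle lies towards +y).
- tester: circuit tester, 223 mm, about 85 g: clear handle with display window, red nose, steel needle; lies display up (+z). Origin on the bench; axis along y, 11.5 mm above it. Handle 23 x 24 mm, y = -63 to 40 mm, flat sides at x = +-11.5; red nose up to 20 mm thick to y = 72; needle 3 mm thick, tip at y = 111.5; cable boot y = -63 to -111.
- tester_tip (a point): the tester's needle tip; tester axes (the handle lies towards -y).
- cell_a: loose AA battery, 14x51x14 mm, lying; bystander, origin under its middle
- cell_b: the other loose AA battery, 14x51x14 mm, lying; bystander, origin under its middle
- tweezers: steel tweezers, 120 mm, lying; bystander, origin under its middle
- cutters: side cutters, 116 mm, lying; bystander, origin under its middle
- fuse_box: small carton, 34x52x20 mm; bystander, origin under its middle

How it is judged:
On the way, in this order (a step that is already met when the one before it is completed fails the run):
1. the screwdriver lifts the front edge of the cell door (contact force between driver and door above 0.1 N and value of joint door above 0.15 rad), for 0.1 s.
2. the cell door stands open past upright (value of joint door above 1.6 rad), for 0.1 s.
3. the screwdriver lies on the bench, let go, clear of the logger (height (world z) of driver below 0.03 m and contact force between the fingers and driver below 0.05 N and linear speed of driver below 0.05 m/s and contact force between driver and logger below 0.05 N), for 0.2 s.
4. the tester is lifted in the gripper (contact force between the fingers and tester above 1 N and height (world z) of tester above 0.03 m), for 0.2 s.
At the end, for the whole second after the job is handed in: Tester still, held only by the gripper: tip within 7 mm of the cell's middle, axis 45 +-15 degrees below level, display up, 0.5 to 6 N, cell 0.6 to 4.6 mm down; off the door. Door at 1.5 rad or more. Screwdriver let go on the bench, off the logger, middles over 80 mm apart (all of step 3 and contact force between tester and coin_cell between 0.5 and 6 N and value of joint coin_cell between 0.0006 and 0.0046 m and horizontal distance between tester_tip and cell_top below 0.007 m and angle between tester's own y axis and vertical between 2.096 and 2.616 rad and angle between tester's own z axis and vertical below 1.13 rad and contact force between the fingers and tester above 1 N and contact force between tester and door below 0.3 N and value of joint door above 1.5 rad and horizontal distance between driver and logger above 0.08 m and linear speed of tester below 0.02 m/s); the arm keeps its last pose, push and grip.
It fails at once if the fingers or the arm push the cell door (contact force between any of the arm, the fingers and door above 0.5 N).
It fails at once if the screwdriver touches the coin cell (contact force between driver and coin_cell above 0.2 N).
It fails at once if the tester is used on the door (contact force between tester and door above 1 N).
It fails at once if the cell is pressed hard (contact force between anything else and coin_cell above 12 N).
It fails at once if a bystander is moved more than 25 mm (distance of any of cell_a, cell_b, tweezers, cutters, fuse_box from where it was at the start of the episode above 0.025 m).
It also fails if it takes over 72 s, if anything falls off the work surface, if the arm or the gripper's body presses on something with over 40 N, if the wrist force passes 120 N, or if a joint passes its speed limit or range.

## Robot

A 6-joint arm with a two-finger parallel gripper is mounted at the origin on a cart in front of the work surface, level with it; the furniture and walls round the work are solid. World frame = base frame: x ahead of the robot, y to its left, z up, the work surface at z = 0. Lengths are in m, angles in rad, forces in N, time in s.
With the tool pointing down it reaches from about 0.375 to 0.975 m from the base axis. Payload 3.8 kg.
Tool frame: the origin (TCP) lies midway between the tips of the shut fingers; the grasp point (between the pads) lies 19 mm behind it; z points along the fingers, y is the line along which they close (so a half turn about z gives the same grasp; the last joint's range is limited). The gripper opens to 88 mm and grips with 3 to 60 N. Pads are 18 mm wide; open, the fingers measure 123 mm over their backs; the gripper's body (75 mm by 187 mm) begins 45 mm behind the grasp point.
Start: joints at [1.127, 0.264, 1.604, -0, 1.274, -0.037], TCP at [0.267, 0.62, 0.239] pointing down, gripper open.
Joint ranges: [-2.63, 2.63], [-0.94, 2.18], [0.31, 2.57], [-1.31, 4.45], [0, 2.66], [-2.55, 2.55]. Speed limits (rad/s): [2.57, 2.57, 3.14, 3.14, 3.14, 3.14].

## Interface

Orientations are given as a rotation vector (axis times angle).
In Python, from cell import manip, inverse_kinematics, cams, order gives the robot as it stands. Calls block until the motion is done:
- manip.move_pose(position, orientation): joint-space move of the TCP to a pose.
- manip.move_linear(position, rate=0.15, rot=None): straight line of the TCP; rot=None keeps the orientation; rate is the mean speed in m/s.
- manip.set_joints(angles): joint-space move.
- manip.set_gripper(opening, force=None): finger opening in m; force is the grip in N (None keeps the last); returns when the fingers have stopped.
- manip.dwell(seconds).
- inverse_kinematics(position, orientation): joint angles nearest the present ones, or None.
- manip.state(): the state.
- cams.capture(name): name is "scene" or "top"; returns a dict with "image" (384x512x3 uint8, blue, green, red), "z_map" (384x512 float32, m along the optical axis (not along the pixel's ray), 0 where there is no reading), "intrinsics" (3x3 intrinsics, pixels), "k1" (the pictures are not rectified: a ray, as slopes to the right and down, at radius r is drawn at 1 + k1 r^2 times it, then the intrinsics apply), "position" and "orientation" of the camera in the world. Camera axes: x right, y down, z forward; pixel columns grow to the right and rows downward; lengths in m; the calibration is good to about 2 mm. A picture is of the moment at which its call begins.
A pose or a line that the arm cannot do raises manip.IKError and nothing moves.
- order.close_job(): hands the job in; it is judged then, once.
The state is a dict: "clock": time; "joint_pos": joint angles; "joint_velocities": joint speeds; "tau": joint torques, N m; "tool_pos": TCP position; "tcp_rot": TCP orientation; "contact_force": force on the tool from outside, world axes, zero at the start; "moment": the same for the moment, N m; "gripper_width": finger opening in m; "grasp_force": force on a finger pad.
Only numpy, scipy, OpenCV 4.12 (cv2) and the standard library are available. Lean on these libraries where they do the work, as an engineer would, in place of code of your own. Each camera call takes 0.05 s, during which the arm holds its last target. There are 200 camera calls.

## Working session

There is one attempt and no reset: what is moved stays moved. The work goes in short steps, each a Python script; the robot and the scene stay as the last script left them, time stands still between calls to the robot, and variables do not carry over. Pictures are saved under pics/ and viewed, at most 11 in all, crops included, and the job is handed in when it is done.

```bash
ls; mkdir -p pics
cat > h.py <<'E'
import numpy as np, cv2
from scipy.spatial.transform import Rotation as R
from cell import manip, inverse_kinematics, cams, order
def cap(n):
    return cams.capture(n)
def rot(c):
    o=np.array(c["orientation"]); return o if o.shape==(3,3) else R.from_rotvec(o).as_matrix()
def p2w(c,u,v,z=None,plane=None):
    K=np.array(c["intrinsics"]); d=np.array([(u-K[0,2])/K[0,0],(v-K[1,2])/K[1,1]]); s=d.copy()
    for _ in range(20): s=d/(1+c["k1"]*(s@s))
    ray=rot(c)@np.array([s[0],s[1],1]); p=np.array(c["position"])
    if plane is not None: z=(plane-p[2])/ray[2]
    elif z is None: z=c["z_map"][int(round(v)),int(round(u))]
    return p+ray*z
E
python3 - <<'E'
from h import *
for n in("scene","top"):
    c=cap(n); cv2.imwrite(f"pics/{n}0.png",cv2.resize(c["image"],(800,600),interpolation=cv2.INTER_CUBIC)); print(n,c["position"],c["orientation"],c["intrinsics"],c["k1"])
    np.savez(f"{n}0.npz",**c)
print(manip.state())
E
```

```text
pics
scene [-0.06865746 -0.24369833  0.69657389] [-2.09671922  1.05910778 -0.46947059] [[448.17004455   0.         247.74601117]
 [  0.         448.17004455 187.7631727 ]
 [  0.           0.           1.        ]] 0.04349397323074804
top [0.4133352  0.18016602 0.9688032 ] [-2.16576734  2.15867215 -0.12574442] [[436.14911862   0.         257.95562419]
 [  0.         436.14911862 192.94856512]
 [  0.           0.           1.        ]] -0.12305213231422372
{'clock': 0.1, 'joint_pos': array([ 1.12708059e+00,  2.64668387e-01,  1.60523967e+00, -1.74912443e-05,
        1.27375175e+00, -3.68894565e-02]), 'joint_velocities': array([ 0.00103869, -0.00148666, -0.00213584,  0.00167353, -0.00058978,
        0.00077559]), 'tau': array([ 1.24621874e-03, -5.03615963e+01, -3.58072007e+01,  7.28550553e-02,
        2.31818715e-02, -1.02396339e-04]), 'tool_pos': array([0.26681095, 0.6193083 , 0.23751769]), 'tcp_rot': array([-0.63453908, -3.07635591,  0.00315954]), 'contact_force': array([ 0.0169085 ,  0.44953059, -0.23518692]), 'moment': array([ 0.01271817,  0.03030673, -0.05728267]), 'grasp_force': 0.0, 'gripper_width': 0.08822726724085371}
```

View pics/top0.png

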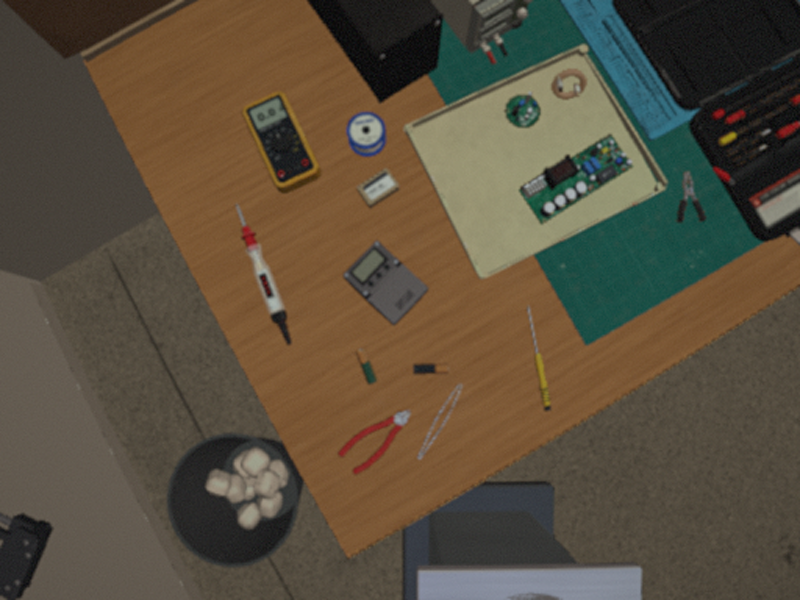

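View pics/scene0.png

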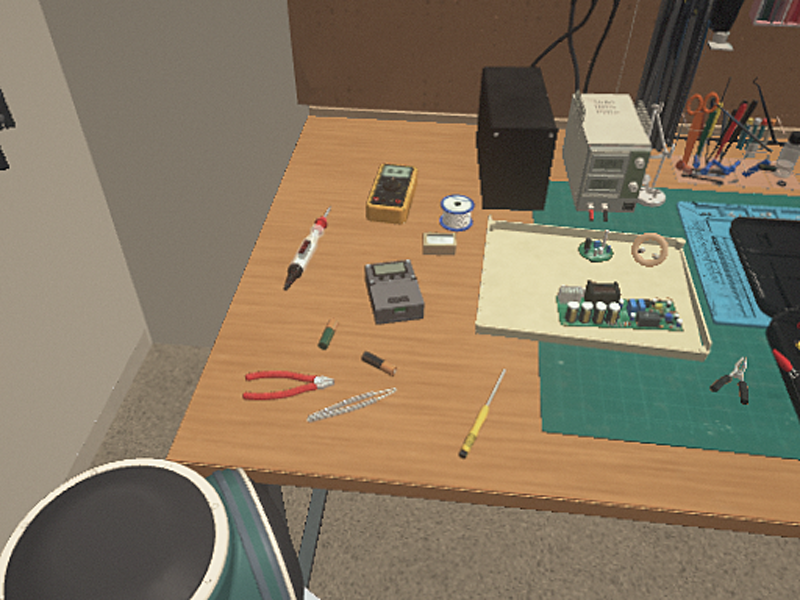

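The top view shows the logger at about (386,282), the screwdriver from (529,307) to (547,408), and the tester from (238,206) to (289,342), all in 800x600 pixels. Next I'll enlarge it.

Run:
```python
from h import *
c=dict(np.load("top0.npz")); im=c["image"]
a=cv2.resize(im[150:212,215:280],None,fx=6,fy=6,interpolation=cv2.INTER_CUBIC)   #390x372
b=cv2.resize(im[190:267,325:365],None,fx=6,fy=6,interpolation=cv2.INTER_CUBIC)  #240x462
d=cv2.resize(im[128:223,145:190],None,fx=6,fy=6,interpolation=cv2.INTER_CUBIC)[:570] #270x570
o=np.zeros((600,800,3),np.uint8)
o[:372,:390]=a;o[:462,390:630]=b;
d=cv2.resize(im[128:223,145:190],None,fx=3.7,fy=6,interpolation=cv2.INTER_CUBIC)
o[:570,632:632+d.shape[1]]=d
for x in range(0,800,50): cv2.putText(o,str(x),(x,590),0,.35,(255,255,255)); cv2.line(o,(x,575),(x,580),(255,255,255))
cv2.imwrite("pics/crop1.png",o)
f=lambda u,v,z:print(u,v,p2w(c,u*.64-.18,v*.64-.18,plane=z).round(4), p2w(c,u*.64-.18,v*.64-.18).round(4))
for u,v in((375,242),(428,288),(394,322),(345,275)):f(u,v,.032)
f(529,307,.0056);f(547,408,.0056);f(238,206,.0115);f(289,342,.0115)
```

```text
375 242 [0.6061 0.2196 0.032 ] [0.6061 0.2196 0.032 ]
428 288 [0.5414 0.1455 0.032 ] [ 0.5458  0.1443 -0.0006]
394 322 [0.4939 0.1925 0.032 ] [0.4939 0.1925 0.0316]
345 275 [0.5592 0.261  0.032 ] [0.5588 0.2607 0.0351]
529 307 [5.182e-01 2.000e-04 5.600e-03] [0.5179 0.0007 0.0083]
547 408 [ 0.375  -0.0233  0.0056] [ 0.3752 -0.0222  0.0112]
238 206 [0.6636 0.4202 0.0115] [0.6634 0.42   0.0123]
289 342 [0.4668 0.3407 0.0115] [0.4667 0.3405 0.0128]
```

View pics/crop1.png

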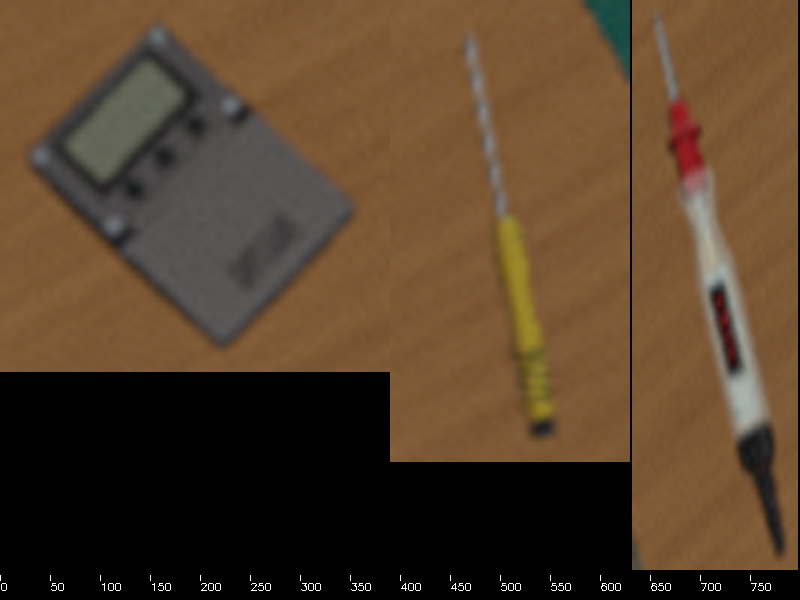

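The crop shows the logger corners at rear (157,25) and (32,157), and front (354,210) and (222,347). The driver tip is at (470,35) and its cap end at (543,432). The tester tip is at (656,13) and its tail at (780,553).

```bash
cat > geo.py <<'E'
from h import *
c=dict(np.load("top0.npz"))
def q(u,v,u0,v0,fx,z,ou=0): return p2w(c,(u-ou+.5)/fx-.5+u0,(v+.5)/6-.5+v0,plane=z)[:2]
rl,rr,fr,fl=[q(u,v,215,150,6,.032) for u,v in((32,157),(157,25),(354,210),(222,347))]
ct=(rl+rr+fr+fl)/4; d=(rl+rr-fr-fl); e=(rl+fl-rr-fr)
yaw=np.arctan2(d[1],d[0]); yaw2=np.arctan2(-e[0],e[1])
dt=q(470,35,325,190,6,.0056,390); dc=q(543,432,325,190,6,.0056,390)
tt=q(656,13,145,128,3.7,.0115,632); tb=q(780,553,145,128,3.7,.0115,632)
LY=(yaw*.4+yaw2*.6) ; LC=ct
if __name__=="__main__":
    print(ct,np.degrees([yaw,yaw2]),np.linalg.norm(d)/2,np.linalg.norm(e)/2)
    for a,b in((dt,dc),(tt,tb)): print(a,b,np.linalg.norm(a-b),np.degrees(np.arctan2(*(a-b)[::-1])))
    for n,u,v in(("a",366,366),("b",430,369),("fuse",380,187),("tw",440,421)): print(n,p2w(c,u*.64-.18,v*.64-.18).round(3))
E
python3 geo.py
python3 - <<'E'
from geo import *
s=dict(np.load("scene0.npz"))
# project model points into scene cam for cross-check
def proj(c,P):
    p=rot(c).T@(np.array(P)-c["position"]); x=p[:2]/p[2]; x=x*(1+c["k1"]*(x@x)); K=c["intrinsics"]; return x[0]*K[0,0]+K[0,2],x[1]*K[1,1]+K[1,2]
im=s["image"]; x0,y0=225,160
o=cv2.resize(im[y0:y0+140,x0:x0+110],None,fx=4.25,fy=4.25,interpolation=cv2.INTER_CUBIC)
def mark(P,col):
    u,v=proj(s,P); cv2.circle(o,(int((u-x0+.5)*4.25),int((v-y0+.5)*4.25)),2,col,-1)
M=lambda x,y,z:np.r_[LC+R.from_euler('z',LY).as_matrix()[:2,:2]@[x,y],z]
for x in(-.05,.05):
    for y in(-.035,.035): mark(M(x,y,.032),(0,0,255)); mark(M(x,y,0),(255,0,0))
mark(M(-.05,0,.024),(0,255,255))
for p in(dt,dc):mark(np.r_[p,.0056],(0,0,255))
cv2.imwrite("pics/sc1.png",o)
E
```

```text
[0.54964852 0.20484357] [45.89044999 46.87607086] 0.09815066176027785 0.06755824142793018
[0.52013178 0.00124269] [ 0.37357162 -0.02371993] 0.1486708189606948 9.666051400818851
[0.66803625 0.42271249] [0.46443739 0.34097589] 0.21939318348648848 21.873439234576622
a [0.434 0.231 0.017]
b [0.43  0.142 0.017]
fuse [0.689 0.214 0.02 ]
tw [0.357 0.128 0.   ]
```

View pics/sc1.png

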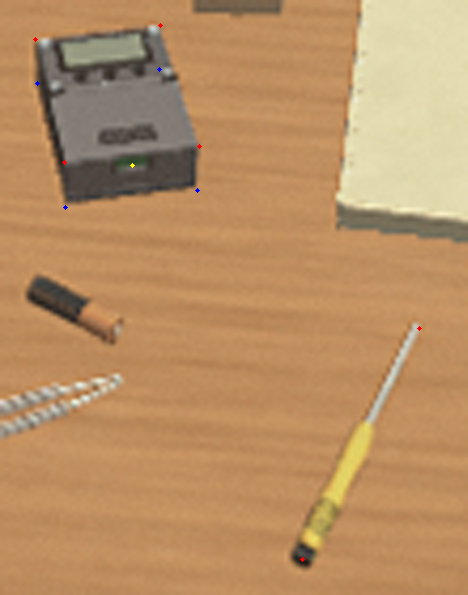

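The overlay matches the scene view. The notch marker at (132,165) lands on the visible notch, and the driver ends and logger corners agree to within about 2 mm. Next I'll plan the poses and check that they are reachable.

```bash
cat > plan.py <<'E'
from geo import *
LR=R.from_euler('z',LY).as_matrix()
L=lambda x,y,z:np.r_[LC,0]+LR@np.array([x,y,z])   # logger -> world
u2=lambda a:np.array([np.cos(a),np.sin(a),0])
def tool(ax,pitch,flip=1):
    """ax: heading (rad) of held item's tip; pitch: tip below level; fingers pointing at item's underside"""
    d=u2(ax); z=np.array([0,0,1.]); tip=d*np.cos(pitch)-z*np.sin(pitch); up=d*np.sin(pitch)+z*np.cos(pitch)
    X=flip*tip; Z=-up; return R.from_matrix(np.c_[X,np.cross(Z,X),Z]).as_rotvec(), tip, up
DY=np.arctan2(*(dt-dc)[::-1]); DM=(dt*75+dc*76)/151
TY=np.arctan2(*(tt-tb)[::-1]); TM=(tt+tb)/2
E
python3 - <<'E'
from plan import *
print(manip.state()["joint_pos"].round(2))
for f in(1,-1):
  for n,p,a,pi in(("dgrasp",np.r_[DM-u2(DY)[:2]*.008,.003],DY,0),("insert",L(-.125,0,.022),LY,0),("arc",L(-.07,0,.07),LY,0),
    ("tgrasp",np.r_[TM+u2(TY)[:2]*.012,.003],TY,0)):
    o,_,_=tool(a,pi,f); j=inverse_kinematics(p,o); print(f,n,p.round(3),None if j is None else np.round(j,2))
  for pi in(45,38,32):
   for da in(-50,-30,0,30):
    o,tip,up=tool(LY+np.radians(da),np.radians(pi),f); g=L(-.023,0,.018)-tip*.1; j=inverse_kinematics(g-up*.0085,o); print(f,pi,da,None if j is None else np.round(j,2))
E
```

```text
[ 1.13  0.26  1.61 -0.    1.27 -0.04]
1 dgrasp [ 0.438 -0.013  0.003] [-0.09  0.11  2.29 -0.    0.74  1.32]
1 insert [0.464 0.114 0.022] [ 0.19  0.14  2.2  -0.    0.8   0.95]
1 arc [0.501 0.154 0.07 ] [ 0.25  0.15  2.08 -0.    0.91  1.01]
1 tgrasp [0.577 0.386 0.003] [0.55 0.52 1.73 0.   0.9  1.74]
1 45 -50 [0.22 0.58 1.67 0.2  1.66 1.79]
1 45 -30 [0.29 0.59 1.65 0.   1.69 1.58]
1 45 0 [ 0.41  0.57  1.68 -0.28  1.63  1.26]
1 45 30 [ 0.51  0.5   1.79 -0.55  1.46  0.98]
1 38 -50 [0.23 0.5  1.76 0.18 1.53 1.8 ]
1 38 -30 [0.29 0.51 1.74 0.   1.55 1.58]
1 38 0 [ 0.39  0.5   1.76 -0.26  1.5   1.25]
1 38 30 [ 0.46  0.44  1.85 -0.5   1.35  0.94]
1 32 -50 [0.25 0.44 1.83 0.16 1.42 1.81]
1 32 -30 [0.29 0.45 1.82 0.   1.44 1.58]
1 32 0 [ 0.36  0.43  1.84 -0.23  1.39  1.23]
1 32 30 [ 0.42  0.39  1.9  -0.46  1.25  0.89]
-1 dgrasp [ 0.438 -0.013  0.003] [-0.09  0.11  2.29 -0.    0.74 -1.83]
-1 insert [0.464 0.114 0.022] [ 0.19  0.14  2.2  -0.    0.8  -2.19]
-1 arc [0.501 0.154 0.07 ] [ 0.25  0.15  2.08 -0.    0.91 -2.13]
-1 tgrasp [0.577 0.386 0.003] [ 0.55  0.52  1.73 -0.    0.9  -1.4 ]
-1 45 -50 [ 0.22  0.58  1.67  0.2   1.66 -1.36]
-1 45 -30 [ 0.29  0.59  1.65  0.    1.69 -1.57]
-1 45 0 [ 0.41  0.57  1.68 -0.28  1.63 -1.88]
-1 45 30 [ 0.51  0.5   1.79 -0.55  1.46 -2.16]
-1 38 -50 [ 0.23  0.5   1.76  0.18  1.53 -1.35]
-1 38 -30 [ 0.29  0.51  1.74  0.    1.55 -1.57]
-1 38 0 [ 0.39  0.5   1.76 -0.26  1.5  -1.9 ]
-1 38 30 [ 0.46  0.44  1.85 -0.5   1.35 -2.2 ]
-1 32 -50 [ 0.25  0.44  1.83  0.16  1.42 -1.33]
-1 32 -30 [ 0.29  0.45  1.82  0.    1.44 -1.57]
-1 32 0 [ 0.36  0.43  1.84 -0.23  1.39 -1.91]
-1 32 30 [ 0.42  0.39  1.9  -0.46  1.25 -2.25]
```

Run:
```python
from plan import *
o,_,_=tool(DY,0); g=DM-u2(DY)[:2]*.008
manip.move_pose(np.r_[g,.16],o); manip.set_gripper(.045)
manip.move_linear(np.r_[g,.03],.2); manip.move_linear(np.r_[g,.0025],.05)
s=manip.state();print(s["tool_pos"].round(4),s["contact_force"].round(2))
manip.set_gripper(0,45); s=manip.state();print(s["gripper_width"],s["grasp_force"],s["contact_force"].round(2))
manip.move_linear(np.r_[g,.14],.15); s=manip.state();print(s["clock"],s["gripper_width"],s["tool_pos"].round(4))
# go to standoff in front of logger, tip 40 mm before notch
o,_,_=tool(LY,0); p=L(-.05-.04-.084,0,.14); manip.move_pose(p,o)
p[2]=.0215; manip.move_linear(p,.15)
s=manip.state();print(s["clock"],s["gripper_width"],s["tool_pos"].round(4),p.round(4),s["contact_force"].round(2))
for n in("top","scene"):
    c=cap(n); np.savez(f"{n}1.npz",**c)
t=dict(np.load("top1.npz"))["image"][150:260,215:330]; k=dict(np.load("scene1.npz"))["image"][160:270,225:325]
cv2.imwrite("pics/s2.png",np.hstack([cv2.resize(t,(400,383),interpolation=cv2.INTER_CUBIC),cv2.resize(k,(400,440),interpolation=cv2.INTER_CUBIC)[:383]]))
```

```text
[ 0.4383 -0.0127  0.0023] [-0.5  -0.76 -0.69]
0.009402120099311961 45.00023603439331 [-0.48  0.59  1.4 ]
6.425 0.009474545620646271 [ 0.4376 -0.0126  0.139 ]
7.8583 0.009868305387843711 [0.4307 0.0784 0.0221] [0.4298 0.0787 0.0215] [0.71 0.82 0.27]
```

View pics/s2.png

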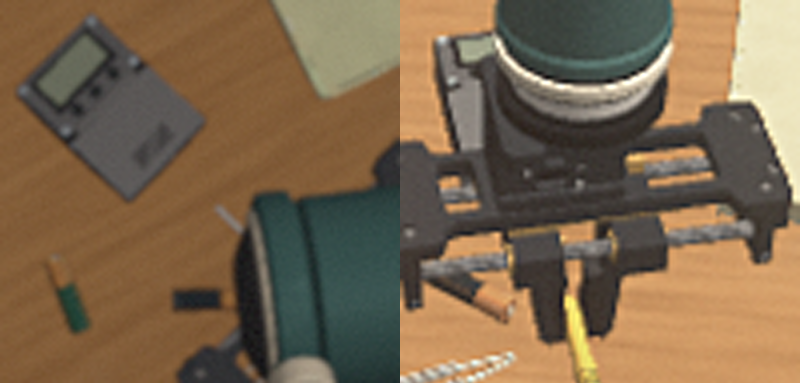

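The top crop shows the tip at about (217,207), lined up with the logger's front edge. The gripper hides the tip in the scene view, so I'll turn the driver sideways to check its pitch.

Run:
```python
from plan import *
c=dict(np.load("top1.npz")); w=p2w(c,277.2-.36,209.4-.36,plane=.026); print("tip logger frame",(LR.T@(w-np.r_[LC,0])).round(4))
p=L(-.174,0,.14); manip.move_linear(p,.2)
o,t,_=tool(np.radians(-40),0); manip.move_pose(np.array([.45,.08,.12]),o)
s=manip.state();print(s["clock"],s["gripper_width"],s["tool_pos"].round(4),R.from_rotvec(s["tcp_rot"]).as_matrix().round(3))
for n in("top","scene"):
    c=cap(n); np.savez(f"{n}2.npz",**c)
def proj(c,P):
    p=rot(c).T@(np.array(P)-c["position"]); x=p[:2]/p[2]; x=x*(1+c["k1"]*(x@x)); K=c["intrinsics"]; return np.array([x[0]*K[0,0]+K[0,2],x[1]*K[1,1]+K[1,2]])
out=[]
for n in("top","scene"):
    c=dict(np.load(n+"2.npz")); P=s["tool_pos"]+[0,0,.0035]+t*.084; q=proj(c,P); x0,y0=np.round(q-[40,40]).astype(int); print(n,x0,y0,q.round(1))
    k=c["image"][y0:y0+80,x0:x0+80]; out.append(cv2.resize(k,(400,400),interpolation=cv2.INTER_CUBIC))
cv2.imwrite("pics/s3.png",np.hstack(out))
```

```text
tip logger frame [-0.0906 -0.0007  0.026 ]
10.05 0.009344232999908986 [0.4494 0.0799 0.1192] [[ 0.767 -0.642 -0.002]
 [-0.642 -0.767 -0.   ]
 [-0.001  0.001 -1.   ]]
top 296 152 [336.4 192.1]
scene 277 152 [316.7 191.6]
```

View pics/s3.png

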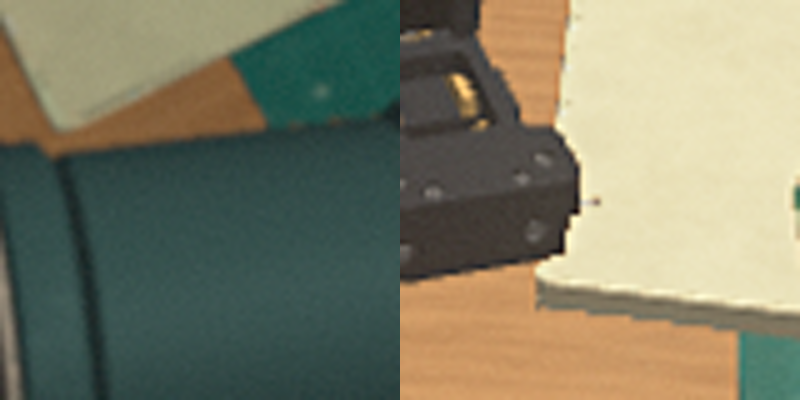

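In the scene crop the tip is at (598,202), which is pixel (316.3,192.0). I predicted (316.7,191.6), so the driver is held level. Next I'll insert it and lever the door.

```bash
cat > arc.py <<'E'
from plan import *
G=.0835
def tcp(tx,tz): return L(tx-G,0.0005,tz-.0035)
def arc(th,r=.044,off=.003):
    s,c=np.sin(th),np.cos(th); return tcp(.0035-r*c-off*s,.0305+r*s-off*c)
def st(m=""):
    s=manip.state(); f=LR.T@s["contact_force"]; print(m,round(s["clock"],2),(LR.T@(s["tool_pos"]-np.r_[LC,0])).round(4)+[G,0,.0035],f.round(2),s["moment"].round(2),round(s["gripper_width"],4),flush=True); return f
E
python3 - <<'E'
from arc import *
o,_,_=tool(LY,0); p=tcp(-.09,.025); p[2]=.14; manip.move_pose(p,o)
manip.move_linear(tcp(-.09,.025),.15); st("stand")
manip.move_linear(tcp(-.055,.025),.06); f0=st("near")
x=-.055
while x<-.0405:
    x=min(x+.005,-.0405); manip.move_linear(tcp(x,.025),.05); f=st("in")
    if f[0]-f0[0]<-4: print("BLOCKED");break
else:
    for th in(0,.15,.3): manip.move_linear(arc(th),.03); st(th)
    for n in("top","scene"): np.savez(f"{n}3.npz",**cap(n))
    t=dict(np.load("top3.npz"))["image"][140:240,205:305]; k=dict(np.load("scene3.npz"))["image"][140:240,215:315]
    cv2.imwrite("pics/s4.png",np.hstack([cv2.resize(i,(400,400),interpolation=cv2.INTER_CUBIC) for i in(t,k)]))
E
```

```text
stand 12.44 [-0.0894  0.      0.0256] [-0.32  0.39  0.25] [-0.05  0.11  0.01] 0.0094
near 13.18 [-0.0551  0.0008  0.0248] [ 0.2  -0.35 -0.22] [-0.08  0.13 -0.02] 0.0093
in 13.43 [-0.0498  0.0004  0.025 ] [-0.38  0.51 -0.43] [-0.07  0.11 -0.01] 0.0094
in 13.68 [-0.0447  0.0003  0.0251] [0.39 0.88 0.24] [-0.12  0.1  -0.02] 0.0091
in 13.93 [-0.0401  0.0004  0.0251] [-0.98  0.26  0.26] [-0.08  0.12 -0.06] 0.0095
0 14.18 [-0.0404  0.0004  0.0277] [-0.21  0.39 -0.06] [-0.05  0.15  0.  ] 0.0097
0.15 14.54 [-0.0407  0.0006  0.0342] [ 0.27  0.11 -1.54] [-0.13  0.18  0.04] 0.0096
0.3 14.91 [-0.0393  0.0004  0.0409] [-0.39 -0.49 -1.25] [-0.15  0.23 -0.01] 0.0096
```

View pics/s4.png

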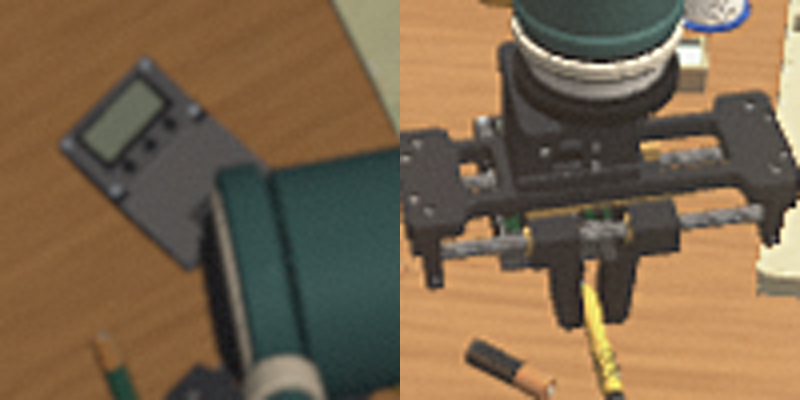

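The driver went in freely. The roughly −1.3 N vertical reaction and the green interior now visible at (510,215) show the door is lifting. I'll carry on along the arc.

Run:
```python
from arc import *
for th in np.arange(.45,1.85,.15): manip.move_linear(arc(min(th,1.8)),.04); st(round(th,2))
manip.move_linear(arc(1.82),.03); manip.dwell(.2); st("end")
b=manip.state()["tool_pos"]; manip.move_linear(b-LR[:,0]*.10+[0,0,.01],.12); manip.move_linear(b-LR[:,0]*.12+[0,0,.08],.2)
o,_,_=tool(DY,0); g=DM-u2(DY)[:2]*.008
manip.move_pose(np.r_[g,.14],o)
for n in("top","scene"): np.savez(f"{n}4.npz",**cap(n))
t=dict(np.load("top4.npz"))["image"][140:220,205:285]; k=dict(np.load("scene4.npz"))["image"][140:220,215:295]
cv2.imwrite("pics/s5.png",np.hstack([cv2.resize(i,(400,400),interpolation=cv2.INTER_CUBIC) for i in(t,k)]))
st()
```

```text
0.45 15.32 [-0.0371  0.0003  0.0473] [-0.98 -0.21 -0.47] [-0.14  0.16 -0.02] 0.0096
0.6 15.64 [-0.034   0.0003  0.0533] [-0.15 -0.02 -0.74] [-0.1   0.16 -0.04] 0.0095
0.75 15.96 [-0.0302  0.0003  0.0587] [-0.64 -0.39 -0.65] [-0.16  0.19 -0.04] 0.0093
0.9 16.27 [-0.0256  0.0003  0.0634] [ 0.01  0.48 -1.41] [-0.1   0.19 -0.03] 0.0093
1.05 16.59 [-0.0204  0.0003  0.0675] [-0.17  0.3  -0.24] [-0.13  0.25 -0.06] 0.0096
1.2 16.91 [-0.0146  0.0003  0.0707] [-1.01  0.4  -0.83] [-0.04  0.15 -0.01] 0.0098
1.35 17.23 [-0.0085  0.0004  0.073 ] [ 0.1   0.32 -0.53] [-0.1   0.19  0.01] 0.0093
1.5 17.54 [-0.002   0.0004  0.0744] [-0.3   0.17 -0.87] [-0.07  0.1  -0.02] 0.0095
1.65 17.86 [0.0046 0.0004 0.0747] [-0.64  0.51 -0.31] [-0.06  0.13 -0.04] 0.0097
1.8 18.18 [0.011  0.0004 0.0741] [-0.04  0.73  0.13] [-0.06  0.15  0.07] 0.0097
end 18.62 [0.0115 0.0005 0.0739] [-0.74 -0.38  0.19] [-0.08  0.14 -0.02] 0.0097
 20.74 [-0.1507 -0.068   0.1425] [ 0.39  0.64 -0.38] [-0.07  0.22 -0.05] 0.0096
```

View pics/s5.png

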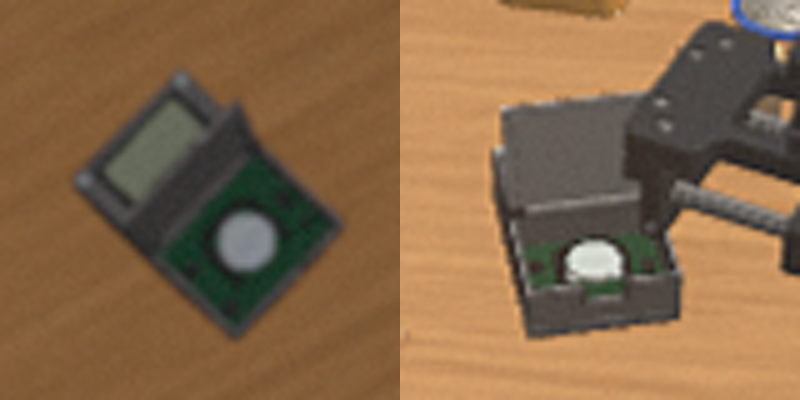

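The door stands open and the cell is visible at top crop (246,240). I'll check the door angle from the depth map, then lay the driver down.

Run:
```python
from arc import *
c=dict(np.load("top4.npz"))
w=p2w(c,205+246.5/5-.5,140+240.5/5-.5,plane=.020); print("cell",w,"pred",L(-.023,0,.02))
P=[]
for cc in (c,dict(np.load("scene4.npz"))):
  Q=[]
  for v in range(140,225):
    for u in range(205,300):
        z=cc["z_map"][v,u]
        if z>0:
            q=LR.T@(p2w(cc,u,v)-np.r_[LC,0])
            if .04<q[2]<.085 and abs(q[1])<.03 and -.02<q[0]<.04: Q.append(q)
  Q=np.array(Q); 
  if len(Q): print(len(Q),Q[:,2].max(),[(round(h,3),Q[abs(Q[:,2]-h)<.004][:,0].mean().round(4)) for h in(.045,.055,.065,.075) if (abs(Q[:,2]-h)<.004).any()])
o,_,_=tool(DY,0); g=DM-u2(DY)[:2]*.008
manip.move_linear(np.r_[g,.03],.2); manip.move_linear(np.r_[g,.003],.04); st("down")
manip.set_gripper(.03,20); manip.dwell(.3); manip.move_linear(np.r_[g,.15],.15); manip.set_gripper(.045); st("up")
# tester approach
o,_,_=tool(TY,0); a=TM+u2(TY)[:2]*.012
manip.move_linear(np.r_[g,.22],.2);manip.move_pose(np.r_[a,.2],o); st("above tester")
for n in("top","scene"): np.savez(f"{n}5.npz",**cap(n))
t=dict(np.load("top5.npz"))["image"][125:265,145:365]; k=dict(np.load("scene5.npz"))["image"][110:300,160:340]
cv2.imwrite("pics/s6.png",np.hstack([cv2.resize(t,(440,280)),cv2.resize(k,(360,380))[:280]]))
```

```text
cell [0.53518952 0.18884784 0.02      ] pred [0.53381107 0.18816499 0.02      ]
224 0.08482234701503523 [(0.045, np.float64(0.0072)), (0.055, np.float64(0.0091)), (0.065, np.float64(0.0109)), (0.075, np.float64(0.013))]
401 0.08393242297409155 [(0.045, np.float64(0.0068)), (0.055, np.float64(0.0091)), (0.065, np.float64(0.0112)), (0.075, np.float64(0.0129))]
down 22.27 [-0.151  -0.069   0.0062] [-0.31  0.3   0.13] [-0.    0.16  0.01] 0.0095
up 24.61 [-0.1509 -0.069   0.1532] [-0.37  1.08 -0.04] [-0.03  0.11  0.01] 0.0448
above tester 26.67 [0.2334 0.1038 0.2037] [-0.46 -0.21 -0.94] [-0.04  0.14  0.03] 0.045
```

View pics/s6.png

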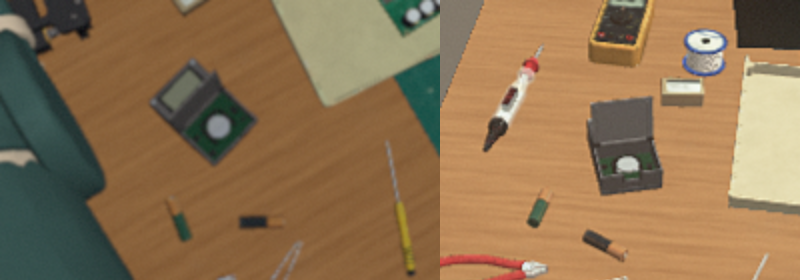

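The depth slices give a door angle of about 1.76 rad. The driver lies back where it was, with its tip at (388,145), and nothing else has moved. Next I'll take the tester.

```bash
cat > tst.py <<'E'
from arc import *
def proj(c,P):
    p=rot(c).T@(np.array(P)-c["position"]); x=p[:2]/p[2]; x=x*(1+c["k1"]*(x@x)); K=c["intrinsics"]; return np.array([x[0]*K[0,0]+K[0,2],x[1]*K[1,1]+K[1,2]])
OT,TIP,UP=tool(LY,np.radians(45)); LEV=.1145; OFF=.009
def tpose(tip): return np.array(tip)-TIP*LEV-UP*OFF
E
python3 - <<'E'
from tst import *
c=dict(np.load("scene5.npz")); print("cell scene",p2w(c,253.3,192.3,plane=.02))
o,_,_=tool(TY,0); a=TM-u2(TY)[:2]*.003
manip.move_linear(np.r_[a,.05],.2); manip.move_linear(np.r_[a,.0025],.06); st("low")
manip.set_gripper(0,55); s=manip.state(); print(s["gripper_width"],s["grasp_force"])
manip.move_linear(np.r_[a,.22],.2); st("lift"); manip.dwell(.2)
cell=np.r_[.535,.1886,.02]
manip.move_pose(tpose(cell+[0,0,.13]),OT); st("tilt")
manip.move_linear(tpose(cell+[0,0,.035]),.1); manip.dwell(.3); st("35mm over")
s=manip.state(); M=R.from_rotvec(s["tcp_rot"]).as_matrix(); tip=s["tool_pos"]+M[:,0]*LEV-M[:,2]*OFF; print("tip pred",tip,"ax",np.degrees(np.arcsin(-M[2,0])))
out=[]
for n in("top","scene"):
    np.savez(f"{n}6.npz",**cap(n)); c=dict(np.load(f"{n}6.npz")); q=proj(c,tip); x0,y0=np.round(q-[25,25]).astype(int)
    print(n,x0,y0,"tip",((q-[x0,y0]+.5)*8).round(),"cell",((proj(c,cell)-[x0,y0]+.5)*8).round())
    out.append(cv2.resize(c["image"][y0:y0+50,x0:x0+50],(400,400),interpolation=cv2.INTER_CUBIC))
cv2.imwrite("pics/s7.png",np.hstack(out))
E
```

```text
cell scene [0.53201606 0.18700162 0.02      ]
low 28.61 [0.2209 0.1111 0.0062] [0.22 1.18 0.02] [-0.03  0.16  0.03] 0.0449
0.022324011707638095 54.99376033432782
lift 30.32 [0.2195 0.1114 0.2216] [-0.87 -0.24 -0.45] [-0.05  0.14 -0.07] 0.0224
tilt 31.52 [-0.0249 -0.0004  0.228 ] [ 0.94 -0.08 -0.36] [ 0.28 -0.18 -0.  ] 0.0223
35mm over 32.92 [-0.0254 -0.0007  0.1336] [ 0.18 -0.87 -1.06] [ 0.26 -0.18  0.05] 0.0225
tip pred [0.53533601 0.1887436  0.05553406] ax 44.94514185828854
top 229 160 tip [202. 207.] cell [203. 225.]
scene 229 154 tip [201. 205.] cell [200. 302.]
```

View pics/s7.png

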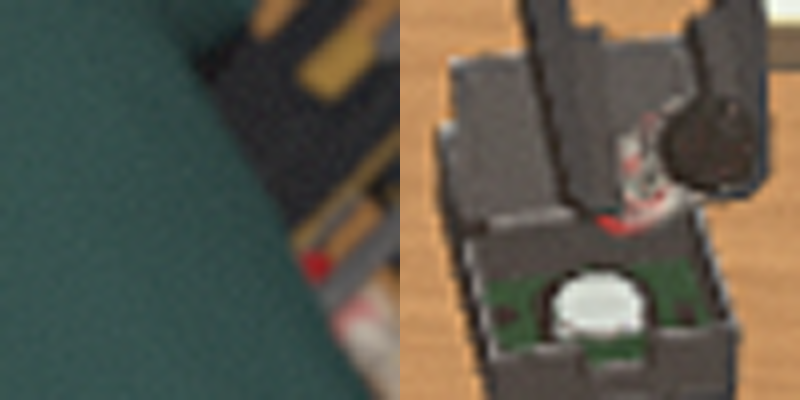

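In the scene crop the cell centre is at (598,302), against a predicted (600,302), so both cameras agree on it. The red nose is just above it at (615,225), lined up with it; the needle itself is hidden. I'll lower it while watching the force.

```bash
cat >> tst.py <<'E'
cell=np.r_[.535,.1886,.02]
def fz(n=10):
    a=[]
    for _ in range(n): manip.dwell(.03); a.append(manip.state()["contact_force"])
    return np.mean(a,0)
E
python3 - <<'E'
from tst import *
manip.move_linear(tpose(cell+[0,0,.008]),.08); f0=fz(20); print(f0.round(2))
h=.008
while h>-.006:
    h-=.001; manip.move_linear(tpose(cell+[0,0,h]),.02); f=fz(8)-f0; s=manip.state()
    M=R.from_rotvec(s["tcp_rot"]).as_matrix(); print(round(h,3),(s["tool_pos"]+M[:,0]*LEV-M[:,2]*OFF)[2].round(4),f.round(2),round(s["clock"],1),flush=True)
    if f[2]>1.6: break
E
```

```text
[-0.05  0.02 -0.78]
0.007 0.027 [-0.04 -0.09 -0.22] 34.7
0.006 0.026 [ 0.29 -0.12 -0.51] 35.2
0.005 0.025 [ 0.15 -0.   -0.05] 35.7
0.004 0.024 [ 0.06  0.04 -0.26] 36.2
0.003 0.023 [ 0.19  0.02 -0.07] 36.8
0.002 0.022 [ 0.29 -0.28 -0.02] 37.3
0.001 0.021 [0.29 0.03 0.14] 37.8
0.0 0.02 [ 0.26 -0.12  0.55] 38.3
-0.001 0.019 [-0.02 -0.64  1.13] 38.8
-0.002 0.018 [-0.41 -1.17  1.74] 39.3
```

Run:
```python
from tst import *
print((fz(25)-[-.05,.02,-.78]).round(2)); s=manip.state(); print(s["gripper_width"],s["grasp_force"],s["clock"])
c=cap("scene"); x0,y0=np.round(proj(c,cell)-[37,37]).astype(int)
cv2.imwrite("pics/s8.png",cv2.resize(c["image"][y0:y0+75,x0:x0+75],(600,600),interpolation=cv2.INTER_CUBIC))
```

```text
[-0.51 -1.13  1.79]
0.02231880367582296 54.991984125226736 40.175
```

View pics/s8.png

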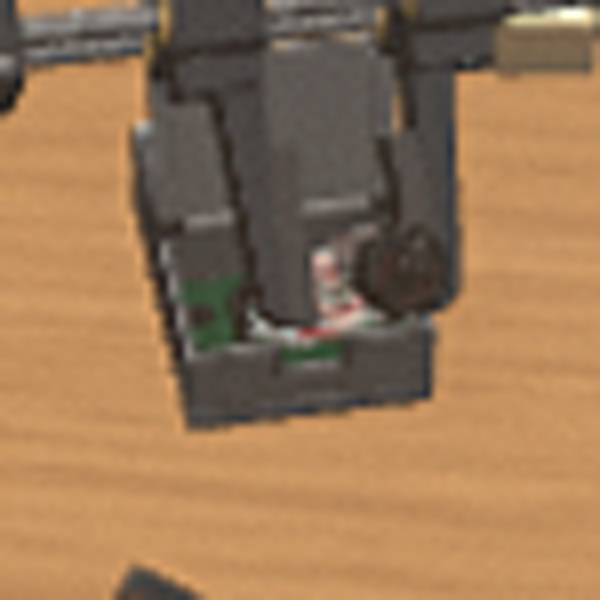

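The picture shows the tester's nose over the cell at about (320,320), with the door clear of the tester and gripper. The steady 1.8 N push corresponds to the cell being about 2.2 mm down, so I'm handing the job in.

```bash
python3 -c "
from h import *
print(order.close_job())"
```

```text
the job is handed in; nothing more can be done
None
```

I handed the job in at about 40 s: the door is open to about 1.76 rad, the screwdriver is back on the bench clear of the logger, and the tester is held at 45° pressing the cell with about 1.8 N (roughly 2 mm down). The needle tip was hidden in the last picture, so its position on the cell is inferred from the arm pose and contact height, and no verdict was returned.

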